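# Turn the slotted disc and push the gate bar of a grain hopper home

## Task

Shut the outlet of the small grain hopper: first turn the slotted locking disc by pushing its stud, until the slot lines up with the gate bar, then push the bar by its end block through the slot until it is fully home, the block against the end of its guide. Nothing needs gripping, fingertip pushes do it: never lift the bar off its plate, and leave the jar, the cup and the tin standing where they are.

Things in the scene. Friction and masses are not known exactly. Their poses are not given: they have to be found in the camera images.
- base: Fixed dark steel base plate, 520 x 100 x 12 mm, x -250 to 270 in its frame, carrying all gate parts. Origin on the table, straight below the disc's axis. Its x axis (long way) is the direction in which the bar is pushed, towards the hopper; y across, z up. From the rear along y = 0: open plate top (12 mm high), guide, disc, keeper fork, hopper.
- guide_end (a point): Rear end of the bar's guide, on the middle line, 12 mm above the table; at x = -96 mm in the base frame. The guide is two white walls with a 14 mm gap for the bar, 52 mm long (x -96 to -44), 42 mm wide overall, top 30 mm above the table. The bar's end block stops against this end when home.
- hopper (a point): Centre of the top of the closed round steel hopper, 225 mm above the table, at x = 192 mm in the base frame; radius 38 mm below, 70 above, with a knob 18 mm higher. It stands on a white gate housing (x 100 to 260, 57 mm high). Before the housing (x 44 to 100) is the white keeper fork, two walls with a 20 mm gap, 56 mm wide overall, 30 mm high, which takes the bar's nose.
- disc_slot (a point): Centre of the top of the aluminium disc, on its vertical axis, 30 mm above the table. Disc 76 mm across, 18 mm thick; straight slot 20 mm wide right across the middle, open above and at both ends, floor level with the plate. The frame turns with the disc, x along the slot: lined up when parallel to the base's x, either way round. Starts 35 to 90 degrees off. No click or stop when lined up.
- stud (a point): Centre of the top of the disc's black upright stud: 12 mm diameter, 32 mm tall, top 62 mm above the table, 25 mm from the disc's axis at +y of disc_slot, square to the slot. It starts on the bar's side; push it round to either side of the bar line, whichever is nearer (stops are 46 degrees beyond each). About 2 N turns it; friction holds it. The bar enters if the slot is within 6 degrees.
- bar_push (a point): Middle of the rear face of the steel bar's end block, the face to push. Block 42 mm wide, 28 tall (12 to 40 mm above the table), 16 long; this point is 26 mm above the table. x points forward along the bar. The bar is loose, about 0.4 kg, lying in the guide with 1 mm play each side, and slides by 1 to 4 N. Starts at x = -221 to -237 mm in the base frame; fully home at x = -112 mm.
- bar_nose (a point): Middle of the front tip of the same bar, 177 mm ahead of bar_push, 20 mm above the table. The bar is 12 mm wide, 16 mm tall (12 to 28 mm above the table), its last 12 mm tapering to 6 mm wide. It starts just short of the disc; home, it has passed through the slot and 21 mm into the keeper fork, at x = 65 mm in the base frame.
- jar: Loose glass jar with a dark lid, 66 mm across, 85 mm tall; origin at the centre of its underside. A bystander. Jar, cup and tin stand 130 to 170 mm to the sides of the bar line, in any order.
- cup: Loose open steel cup, 72 mm across, 70 mm tall; origin at the centre of its underside. A bystander.
- tin: Loose round aluminium tin with a lid, 72 mm across, 68 mm tall; origin at the centre of its underside. A bystander.
Things that resemble listed ones, but are neither listed nor needed, are in the scene too. Of the things that look like the part that bears bar_push, the middle-sized one is meant.

How it is judged:
By the outcome, as a careful person would: the job done as asked, in the order asked, and still so for the second after the job is handed in, with the robot touching nothing.
It also fails if it takes over 51 s, if anything falls off the work surface, if the arm or the gripper's body presses on something with over 40 N, if the wrist force passes 120 N, or if a joint passes its speed limit or range.

## Robot

A 7-joint arm with a two-finger parallel gripper is mounted at the origin on the work surface. World frame = base frame: x ahead of the robot, y to its left, z up, the work surface at z = 0. Lengths are in m, angles in degrees, forces in N, time in s.
With the tool pointing down it reaches from about 0.4 to 0.9 m from the base axis. Payload 5.5 kg.
Tool frame: the origin (TCP) lies at the very end of the fingers, on their centre line; the grasp point (between the pads) lies 19 mm behind it (r.hold_point_z is the z of the grasp point in the tool frame, in m); z points along the fingers, y is the line along which they close (so a half turn about z gives the same grasp; the last joint's range is limited). The gripper opens to 85 mm and grips with 20 to 120 N. Pads are 22 mm wide; open, the fingers measure 114 mm over their backs; the gripper's body (76 mm by 85 mm) begins 54 mm behind the grasp point. The pads swing forward as they close: fully open they stand 13 mm farther back than shut.
Start: joints at [80.512, 28.699, -24.465, 88.831, 12.651, 65.22, -12.049], TCP at [0.27, -0.591, 0.193] pointing down, gripper open.
Joint ranges: [-164.97, 164.97], [-17.58, 116.51], [-87.97, 89.64], [11.32, 138.91], [-80.73, 260.73], [10.89, 115.49], [-147.41, 147.41]. Speed limits (degrees/s): [147.25, 147.25, 180, 180, 180, 180, 180].

## Interface

Orientations are given as a 3x3 rotation matrix whose columns are the frame's x, y, z axes.
In Python, from workcell import get_obs, cams, order, r gives the robot as it stands.
- The arm moves only by the tool jog_arm, never from a script. Its argument "increments" is a list that holds one entry, the list of rows, each a list of 6 numbers: the shift along the tool's x, y, z normalised to -1 to 1, where 1 is 0.2 m, then the turn, a rotation vector about the tool's x, y, z normalised to -1 to 1, where 1 is 30 degrees. A call has 1 to 12 rows; each row is the pose to reach, as a shift and turn from the pose commanded when the call began, along the tool's axes at that moment; what a row does not reach only later rows make up. A row lasts 1/12 s, in which the tool goes at most 41.7 mm and 7.16 degrees, less where a joint would pass 70% of its speed; a pose out of reach is approached as far as the arm can. A call with a number of a shift or a turn outside -1 to 1 is refused whole. A call with a gripper value outside its range is refused whole. "claw" is the closure in counts, from 0 (fully open) to 255 (shut), set as the call begins (left out, the last holds). The fingers move at their own pace and stop on an object; "force" is the grip in N (left out, the last holds). Time passes only in rows, so rows that repeat a pose let the fingers close. It gives the time, the measured TCP pose, the force, the opening and the grip force at its end, in the units of the state.
- get_obs(): the state, without advancing time (a new reading comes with each control period).
- cams.snapshot(name): name is "side" or "top" or "wrist"; returns a dict with "frame" (420x560x3 uint8, blue, green, red), "fov_y" (degrees; the focal length in pixels is half the picture's height over the tangent of half this angle, whatever the lens; pixels are square), "cx", "cy" (the principal point, pixels), "extrinsics" (4x4, takes a point from camera to world coordinates); the wrist camera has in their place "T_tool_cam" (4x4, takes a point from camera to tool coordinates, whose origin is the TCP and whose axes are the flange's). Camera axes: x right, y down, z forward; pixel columns grow to the right and rows downward; lengths in m; the calibration is good to about 2 mm. The wrist camera is an equidistant fisheye: a pixel r from the principal point sees the ray r / f radians off the axis. A picture is of the moment at which its call begins: read the wrist's pose just before it. There is no depth.
- order.hand_in(): hands the job in; it is judged then, once.
The state is a dict: "time": time; "qpos": joint angles; "qd": joint speeds; "joint_efforts": joint torques, N m; "position": TCP position; "ee_rot": TCP orientation; "contact_force": force on the tool from outside, world axes, zero at the start; "torque": the same for the moment, N m; "gripper_width": finger opening in m; "gripper_force": force on a finger pad.
Only numpy, scipy, OpenCV 4.12 (cv2) and the standard library are available. Lean on these libraries where they do the work, as an engineer would, in place of code of your own. Each camera call takes 0.05 s, during which the arm holds its last target. There are 200 camera calls.

## Working session

There is one attempt and no reset: what is moved stays moved. The work goes in short steps, Python scripts to look and compute and a tool call to move; the robot and the scene stay as the last step left them, time stands still between calls to the robot, and variables do not carry over. Pictures are saved under pics/ and viewed, at most 10 in all, crops included, and the job is handed in when it is done.

Besides the shell and the picture viewer there is one more tool, called after ">>>" by a JSON object that holds its "name" and its "arguments". jog_arm: Moves the arm, as the interface text tells. Its arguments: {"type":"object","properties":{"increments":{"type":"array"},"claw":{"type":"number"},"force":{"type":"number"}},"required":["increments"]}

```bash
mkdir -p pics; ls; python3 - <<'E'
from workcell import get_obs,cams,r
import cv2,pickle
o=get_obs();print(o['time'],o['position'],o['ee_rot'],o['gripper_width'])
for n in('side','top'):
    s=cams.snapshot(n);cv2.imwrite(f'pics/{n}0.png',s['frame']);pickle.dump(s,open(f'{n}0.pkl','wb'))
    print(n,s['fov_y'],s['cx'],s['cy'],s['extrinsics'].round(3).tolist())
E
```

```text
pics
0.0 [ 0.26986034 -0.59046881  0.19192953] [[ 9.09474635e-01  4.15758682e-01 -7.78412539e-04]
 [ 4.15759406e-01 -9.09472757e-01  1.84945579e-03]
 [ 6.09823038e-05 -2.00566546e-03 -9.99997987e-01]] 0.08501262002073454
side 53.992070256953326 280.9170537057556 209.22407148596997 [[-0.862, -0.313, 0.399, 0.223], [-0.506, 0.5, -0.703, 0.75], [0.021, -0.808, -0.589, 0.734], [0.0, 0.0, 0.0, 1.0]]
top 57.04829058654378 275.5656653090304 215.10677291574933 [[0.029, -0.991, 0.134, 0.478], [-0.999, -0.034, -0.042, 0.082], [0.046, -0.133, -0.99, 1.017], [0.0, 0.0, 0.0, 1.0]]
```

View pics/side0.png

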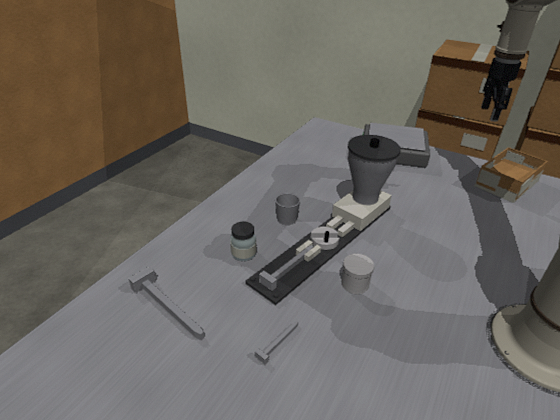

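View pics/top0.png

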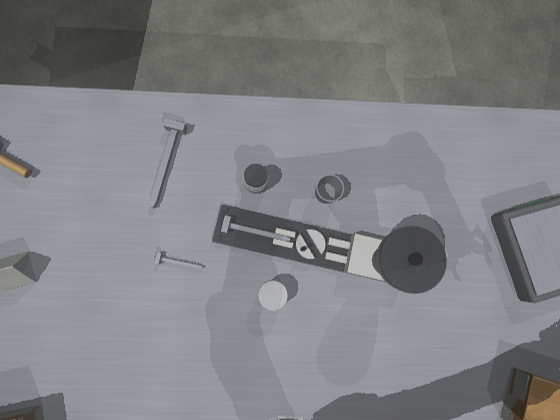

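Top view: three T-bars, a large one at (173,125), a small one at (160,257) and the one on the plate at (227,225). The plate one is the middle-sized, so it's the one meant. The jar is at (256,177), the cup at (330,187), the tin at (273,295), the disc at (310,243) and the stud near (303,249). I'll check this in one close crop.

```bash
cat > h.py <<'E'
import numpy as np,pickle
def ray(s,uv):
    f=s['frame'].shape[0]/2/np.tan(np.radians(s['fov_y']/2));E=np.array(s['extrinsics'])
    d=E[:3,:3]@np.array([(uv[0]-s['cx'])/f,(uv[1]-s['cy'])/f,1]);return E[:3,3],d
def onz(s,uv,z):
    o,d=ray(s,uv);return o+d*(z-o[2])/d[2]
def pix(s,p):
    f=s['frame'].shape[0]/2/np.tan(np.radians(s['fov_y']/2));E=np.array(s['extrinsics'])
    c=E[:3,:3].T@(np.array(p)-E[:3,3]);return s['cx']+f*c[0]/c[2],s['cy']+f*c[1]/c[2]
E
python3 - <<'E'
import cv2,pickle,numpy as np
from h import *
t=pickle.load(open('top0.pkl','rb'));s=pickle.load(open('side0.pkl','rb'))
a=cv2.resize(t['frame'][195:283,205:385],None,fx=4,fy=4,interpolation=cv2.INTER_CUBIC)
b=cv2.resize(s['frame'][224:302,240:350],None,fx=3,fy=3,interpolation=cv2.INTER_CUBIC)
c=np.zeros((600,720,3),np.uint8);c[:352]=a;c[360:594,:330]=b
cv2.imwrite('pics/crop.png',c)
E
```

```text
(no output)
```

View pics/crop.png

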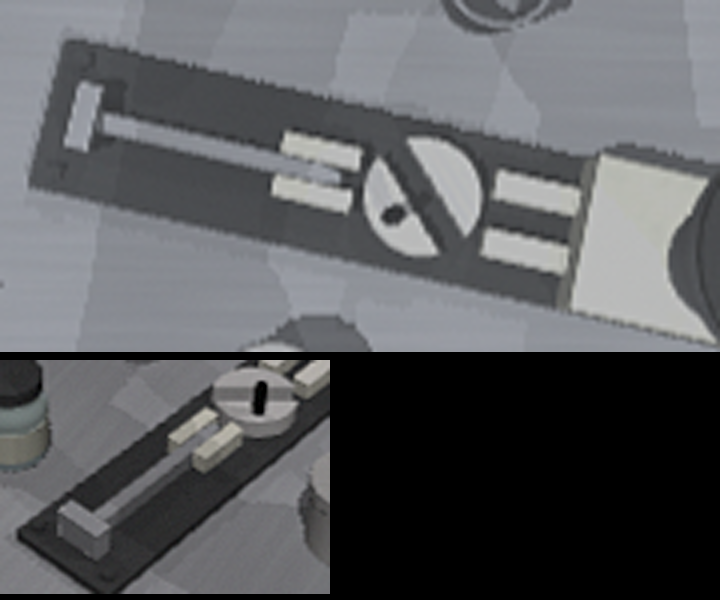

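The crop confirms the plate bar: block at top px (226,224), stud at about (304,249), disc centre at about (310.7,244), and the slot about 45° off the bar line. Next I'll compute world positions.

```bash
python3 - <<'E'
import cv2,pickle,numpy as np
from h import *
np.set_printoptions(precision=4,suppress=True)
t=pickle.load(open('top0.pkl','rb'));s=pickle.load(open('side0.pkl','rb'))
T=lambda x,y,z:onz(t,(205+x/4,195+y/4),z)
S=lambda x,y,z:onz(s,(240+x/3,224+(y-360)/3),z)
c=T(423,196,.03);print('disc',c,'side',S(255,398,.03))
A,B=T(66,40,.012),T(32,187,.012);C,D=T(590,157,.012),T(562,307,.012)
m=(A+B)/2;print('rear mid',m,'width',np.linalg.norm(A-B))
for p,q in((A,C),(B,D),(m,c)):
    d=q-p;print('dir',np.degrees(np.arctan2(d[1],d[0])))
d=(c-m);print('len rear-disc',np.hypot(d[0],d[1]))
print('stud top cand',T(388,219,.062),T(396,214,.062),'side stud top',S(261,384,.062))
u=T(390,145,.03)-T(455,248,.03);print('slot',np.degrees(np.arctan2(u[1],u[0])))
print('block top corners',T(80,83,.04),T(102,86,.04),T(66,147,.04),T(90,150,.04))
f=lambda p:pix(t,p)
print('hopper/jar/cup/tin',onz(t,(256,175),.085),onz(t,(330,187),.07),onz(t,(273,294),.068))
E
```

```text
disc [ 0.54   -0.0526  0.03  ] side [ 0.5372 -0.0463  0.03  ]
rear mid [0.5874 0.1901 0.012 ] width 0.09831202447989026
dir -100.71181331362361
dir -100.97313685998985
dir -101.05032528170759
len rear-disc 0.24724066246938897
stud top cand [ 0.5231 -0.0267  0.062 ] [ 0.5263 -0.0316  0.062 ] side stud top [ 0.5267 -0.0299  0.062 ]
slot 33.60232157412069
block top corners [0.6041 0.1685 0.04  ] [0.6026 0.1545 0.04  ] [0.5631 0.1754 0.04  ] [0.5617 0.1603 0.04  ]
hopper/jar/cup/tin [0.7021 0.0932 0.085 ] [ 0.6822 -0.0935  0.07  ] [0.4142 0.0421 0.068 ]
```

>>> {"name": "jog_arm", "arguments": {"increments": [[[0, 0, -0.6, 0, 0, 0], [0, 0, -0.6, 0, 0, 0.2], [0, 0, -0.6, 0, 0, 0.4], [0.2, -0.2, -0.6, 0, 0, 0.6], [0.4, -0.4, -0.6, 0, 0, 0.8], [0.6, -0.55, -0.6, 0, 0, 1], [0.8, -0.71, -0.6, 0, 0, 1], [0.8, -0.71, -0.6, 0, 0, 1], [0.8, -0.71, -0.6, 0, 0, 1]]], "claw": 255}}

```text
time: 0.85
position: [0.3616, -0.3871, 0.3135]
ee_rot: [[0.996, -0.084, 0.002], [-0.084, -0.996, 0.003], [0.002, -0.003, -1.0]]
contact_force: [1.4, 1.5, -0.6]
gripper_width: 0.0002
gripper_force: 0.0
```

```bash
cat >> h.py <<'E'
PSI=-100.9;C0=np.array([0.5395,-0.052])
def w(bx,by):
    a=np.radians(PSI);return C0+bx*np.array([np.cos(a),np.sin(a)])+by*np.array([-np.sin(a),np.cos(a)])
def tob(p):
    a=np.radians(PSI);d=np.array(p[:2])-C0;return np.array([d@[np.cos(a),np.sin(a)],d@[-np.sin(a),np.cos(a)]])
def go(o,p):
    R=np.array(o['ee_rot']);d=R.T@(np.array(p)-o['position']);a=np.degrees(np.arctan2(R[1,1],R[0,1]))
    print('t',o['time'],'pos',np.round(o['position'],4),'base mm',np.round(tob(o['position'])*1e3,1),'yang',round(a,2),'F',np.round(o['contact_force'],1),'\nmove norm',np.round(d/.2,3),'turnz norm',round((a-PSI)/30,3))
E
python3 -c "
from h import *
from workcell import get_obs
go(get_obs(),[*w(-.05,-.02),.15])"
```

```text
t 0.85 pos [ 0.3616 -0.3871  0.3135] base mm [ 362.7 -111.3] yang -94.81 F [ 1.4  1.5 -0.6] 
move norm [ 0.672 -2.001  0.824] turnz norm 0.203
```

>>> {"name": "jog_arm", "arguments": {"increments": [[[0.1, -0.2, 0, 0, 0, 0.2], [0.2, -0.4, 0, 0, 0, 0.2], [0.3, -0.6, 0, 0, 0, 0.2], [0.4, -0.8, 0, 0, 0, 0.2], [0.5, -1, 0, 0, 0, 0.2], [0.55, -1, 0, 0, 0, 0.2], [0.55, -1, 0, 0, 0, 0.2]]]}}

```text
time: 1.43
position: [0.4887, -0.201, 0.3132]
ee_rot: [[0.982, -0.189, 0.002], [-0.189, -0.982, 0.002], [0.002, -0.003, -1.0]]
contact_force: [0.3, -0.2, 0.3]
gripper_width: 0.0004
gripper_force: 0.0
```

```bash
python3 -c "
from h import *
from workcell import get_obs
go(get_obs(),[*w(-.055,-.02),.13])"
```

```text
t 1.4333 pos [ 0.4887 -0.201   0.3132] base mm [155.9 -21.7] yang -100.9 F [ 0.3 -0.2  0.3] 
move norm [ 0.007 -1.052  0.919] turnz norm -0.0
```

>>> {"name": "jog_arm", "arguments": {"increments": [[[0, -0.2, 0, 0, 0, 0], [0, -0.4, 0, 0, 0, 0], [0, -0.6, 0, 0, 0, 0], [0, -0.8, 0, 0, 0, 0], [0, -1, 0.2, 0, 0, 0], [0, -1, 0.4, 0, 0, 0], [0, -1, 0.6, 0, 0, 0], [0, -1, 0.8, 0, 0, 0], [0, -1, 0.8, 0, 0, 0], [0, -1, 0.8, 0, 0, 0]]]}}

```text
time: 2.27
position: [0.522, -0.0116, 0.1504]
ee_rot: [[0.98, -0.199, -0.007], [-0.199, -0.98, 0.001], [-0.007, 0.001, -1.0]]
contact_force: [0.1, 0.4, 0.9]
gripper_width: -0.0002
gripper_force: 0.0
```

```bash
python3 - <<'E'
from h import *
from workcell import get_obs,cams
import cv2
o=get_obs();go(o,[*w(-.050,-.02),.042])
s=cams.snapshot('wrist');pickle.dump((o,s),open('w1.pkl','wb'));print(s['fov_y'],s['cx'],s['cy'],s['T_tool_cam'])
cv2.imwrite('pics/w1.png',s['frame'])
E
```

```text
t 2.2667 pos [ 0.522  -0.0116  0.1504] base mm [-36.4 -24.8] yang -101.45 F [0.1 0.4 0.9] 
move norm [ 0.027 -0.069  0.542] turnz norm -0.018
65.70646984690485 283.2464122892852 209.38493300499994 [[-1.88999238e-03 -9.47813343e-01 -3.18820160e-01  8.20043616e-02]
 [ 9.99998183e-01 -1.87103825e-03 -3.65704374e-04 -5.15269442e-04]
 [-2.49905228e-04 -3.18820271e-01  9.47815157e-01 -1.82537008e-01]
 [ 0.00000000e+00  0.00000000e+00  0.00000000e+00  1.00000000e+00]]
```

View pics/w1.png

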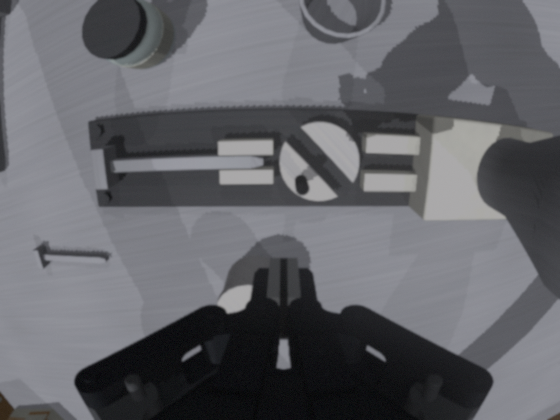

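The wrist view shows the fingertips at (283,260), the disc at (319,161), the stud tip at about (302,182), the bar block at (102,167) and the nose at (263,161). I'll refine with fisheye rays.

```bash
cat >> h.py <<'E'
def won(o,s,uv,z):
    f=s['frame'].shape[0]/2/np.tan(np.radians(s['fov_y']/2));M=np.array(s['T_tool_cam'])
    v=np.array([uv[0]-s['cx'],uv[1]-s['cy']]);r=np.hypot(*v);th=r/f
    d=np.r_[v/r*np.sin(th),np.cos(th)];R=np.array(o['ee_rot'])
    c=np.array(o['position'])+R@M[:3,3];d=R@M[:3,:3]@d
    return c+d*(z-c[2])/d[2]
E
python3 - <<'E'
from h import *
from workcell import get_obs,cams
import cv2
o,s=pickle.load(open('w1.pkl','rb'))
for n,uv,z in(('disc',(319.5,161.5),.03),('studtop',(302,181),.062),('studbot',(307,173),.03),('rearcornA',(92,122),.012),('rearcornB',(99,206),.012),('block rear top',(95,167),.04),('nose',(263,161),.02),('gate housing',(416,160),.03),('slotA',(293,135),.03),('slotB',(345,188),.03)):
    p=won(o,s,uv,z);print(n,p.round(4),'base',(tob(p)*1e3).round(1))
o2=get_obs();go(o2,[*w(-.050,-.022),.042])
E
```

```text
disc [ 0.5418 -0.0501  0.03  ] base [-2.3  1.9]
studtop [ 0.5345 -0.03    0.062 ] base [-20.7  -9. ]
studbot [ 0.5331 -0.0364  0.03  ] base [-14.1  -9.2]
rearcornA [0.6372 0.1796 0.012 ] base [-245.9   52.1]
rearcornB [0.5429 0.2037 0.012 ] base [-251.7  -45. ]
block rear top [0.5891 0.1727 0.04  ] base [-230.     6.2]
nose [0.5512 0.0031 0.02  ] base [-56.3   1.1]
gate housing [ 0.5262 -0.1468  0.03  ] base [95.6  4.8]
slotA [ 0.5714 -0.0304  0.03  ] base [-27.3  27.2]
slotB [ 0.5113 -0.0703  0.03  ] base [ 23.3 -24.2]
t 2.3167 pos [ 0.5244 -0.0113  0.153 ] base mm [-37.1 -22.5] yang -101.47 F [0.8 0.2 0.1] 
move norm [ 0.003 -0.064  0.555] turnz norm -0.019
```

>>> {"name": "jog_arm", "arguments": {"increments": [[[0, -0.05, 0.1, 0, 0, 0], [0, -0.05, 0.25, 0, 0, 0], [0, -0.05, 0.25, 0, 0, 0], [0, -0.05, 0.25, 0, 0, 0], [0, -0.05, 0.25, 0, 0, 0], [0, -0.05, 0.25, 0, 0, 0]]]}}

```text
time: 2.82
position: [0.5289, -0.0014, 0.1056]
ee_rot: [[0.98, -0.199, 0.004], [-0.199, -0.98, -0.001], [0.004, -0.0, -1.0]]
contact_force: [1.1, 0.2, -0.6]
gripper_width: 0.0
gripper_force: 0.0
```

```bash
python3 -c "
from h import *
from workcell import get_obs
go(get_obs(),[*w(-.053,-.021),.042])"
```

```text
t 2.8167 pos [ 0.5289 -0.0014  0.1056] base mm [-47.7 -20. ] yang -101.48 F [ 1.1  0.2 -0.6] 
move norm [-0.007 -0.026  0.318] turnz norm -0.019
```

>>> {"name": "jog_arm", "arguments": {"increments": [[[0, -0.03, 0.1, 0, 0, 0], [0, -0.03, 0.2, 0, 0, 0], [0, -0.03, 0.31, 0, 0, 0], [0, -0.03, 0.31, 0, 0, 0], [0, -0.03, 0.31, 0, 0, 0], [0, -0.03, 0.31, 0, 0, 0]]]}}

```text
time: 3.32
position: [0.5294, 0.0049, 0.0428]
ee_rot: [[0.98, -0.198, 0.002], [-0.198, -0.98, -0.0], [0.002, -0.0, -1.0]]
contact_force: [-0.6, 0.2, 0.4]
gripper_width: 0.0
gripper_force: 0.0
```

```bash
python3 -c "
from h import *
from workcell import get_obs
go(get_obs(),[*w(-.030,-.021),.042])"
```

```text
t 3.3167 pos [0.5294 0.0049 0.0428] base mm [-54.  -20.6] yang -101.44 F [-0.6  0.2  0.4] 
move norm [-0.001  0.12   0.004] turnz norm -0.018
```

>>> {"name": "jog_arm", "arguments": {"increments": [[[0, 0.02, 0, 0, 0, 0], [0, 0.04, 0, 0, 0, 0], [0, 0.06, 0, 0, 0, 0], [0, 0.08, 0, 0, 0, 0], [0, 0.1, 0, 0, 0, 0], [0, 0.12, 0, 0, 0, 0], [0, 0.12, 0, 0, 0, 0], [0, 0.12, 0, 0, 0, 0]]]}}

```text
time: 3.98
position: [0.5231, -0.019, 0.041]
ee_rot: [[0.98, -0.199, -0.0], [-0.199, -0.98, -0.0], [-0.0, 0.0, -1.0]]
contact_force: [0.1, 0.7, -0.2]
gripper_width: 0.0
gripper_force: 0.0
```

```bash
python3 - <<'E'
from h import *
from workcell import get_obs,cams
import cv2
o=get_obs();go(o,[*w(-.02,-.021),.042])
s=cams.snapshot('wrist');t=cams.snapshot('top');d=cams.snapshot('side');pickle.dump((o,s,t,d),open('w2.pkl','wb'))
c=np.zeros((600,800,3),np.uint8)
c[:300,:400]=cv2.resize(t['frame'][206:281,260:360],None,fx=4,fy=4)
c[:300,400:]=cv2.resize(d['frame'][210:285,280:380],None,fx=4,fy=4)
c[300:,:]=cv2.resize(s['frame'][100:325,120:720][:, :440],None,fx=1.333,fy=1.333)[:300,:800].copy() if 0 else 0
k=s['frame'][60:260,150:430];k=cv2.resize(k,None,fx=1.5,fy=1.5);c[300:,:420]=k
cv2.imwrite('pics/w2.png',c)
E
```

```text
t 3.9833 pos [ 0.5231 -0.019   0.041 ] base mm [-29.3 -22.3] yang -101.48 F [ 0.1  0.7 -0.2] 
move norm [ 0.007  0.046 -0.005] turnz norm -0.019
```

View pics/w2.png

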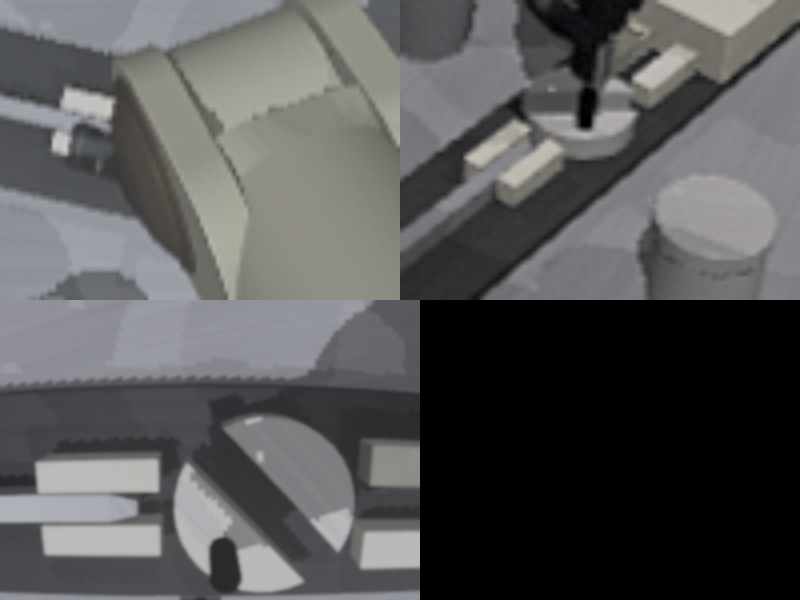

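The stud isn't moved yet: in the wrist view (bottom crop) the slot is still about 45° off. Pushing on.

>>> {"name": "jog_arm", "arguments": {"increments": [[[0, 0.01, 0, 0, 0, 0], [0, 0.02, 0, 0, 0, 0], [0, 0.03, 0, 0, 0, 0], [0, 0.04, 0, 0, 0, 0], [0, 0.05, 0, 0, 0, 0], [0, 0.05, 0, 0, 0, 0], [0, 0.05, 0, 0, 0, 0]]]}}

```text
time: 4.72
position: [0.5213, -0.0286, 0.041]
ee_rot: [[0.98, -0.199, 0.0], [-0.199, -0.98, 0.0], [0.0, -0.0, -1.0]]
contact_force: [-0.7, 0.2, 0.5]
gripper_width: -0.0
gripper_force: 0.0
```

```bash
cat > slot.py <<'E'
from h import *
from workcell import get_obs,cams
import cv2,sys
def world_img(o,s,z=.03,half=.06,n=480):
    # rectify wrist view onto plane z, base-frame axes; 4 px/mm (x right = base +x, y down = base -y)
    M=np.array(s['T_tool_cam']);R=np.array(o['ee_rot']);Rc=R@M[:3,:3];c=np.array(o['position'])+R@M[:3,3]
    f=210/np.tan(np.radians(s['fov_y']/2));g=np.linspace(-half,half,n);X,Y=np.meshgrid(g,-g)
    a=np.radians(PSI);P=np.stack([C0[0]+X*np.cos(a)-Y*np.sin(a),C0[1]+X*np.sin(a)+Y*np.cos(a),np.full_like(X,z)],-1)
    q=(P-c)@Rc;th=np.arctan2(np.hypot(q[...,0],q[...,1]),q[...,2]);k=f*th/np.hypot(q[...,0],q[...,1])
    return cv2.remap(s['frame'],(s['cx']+k*q[...,0]).astype(np.float32),(s['cy']+k*q[...,1]).astype(np.float32),cv2.INTER_LINEAR)
if __name__=='__main__':
    o=get_obs();go(o,[*w(-.015,-.021),.042]);s=cams.snapshot('wrist');pickle.dump((o,s),open(sys.argv[1]+'.pkl','wb'))
    im=world_img(o,s);cv2.imwrite(f'pics/{sys.argv[1]}.png',im)
E
python3 slot.py w3
```

```text
t 4.7167 pos [ 0.5213 -0.0286  0.041 ] base mm [-19.5 -22.3] yang -101.46 F [-0.7  0.2  0.5] 
move norm [ 0.007  0.023 -0.005] turnz norm -0.019
```

View pics/w3.png

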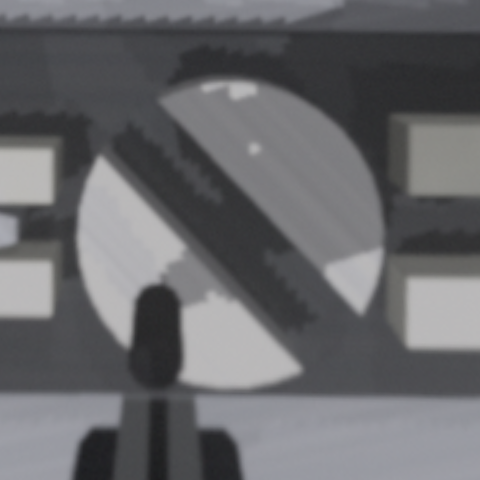

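The slot is unchanged at 45°, and the fingers (bottom of the crop, around (160,430)) seem to lie beside the stud, toward −y. I'll check in the side view.

```bash
python3 - <<'E'
from h import *
from workcell import get_obs,cams
import cv2
o=get_obs();d=cams.snapshot('side');p=o['position']
print('tcp pix',pix(d,p),'stud top',pix(d,[.5265,-.0305,.062]),'stud bot',pix(d,[.5265,-.0305,.03]))
R=np.array(o['ee_rot'])
for dx in(-.011,.011):print(pix(d,p+R@[dx,0,0]))
cv2.imwrite('pics/s3.png',cv2.resize(d['frame'][170:270,270:400],None,fx=6,fy=6,interpolation=cv2.INTER_CUBIC))
E
```

```text
tcp pix (np.float64(327.932557068156), np.float64(239.23905390341037)) stud top (np.float64(327.1555326995559), np.float64(231.90490440075342)) stud bot (np.float64(326.10213332043793), np.float64(241.34173737675565))
(np.float64(331.3498779319257), np.float64(241.12437312445334))
(np.float64(324.5521535975102), np.float64(237.3741018277488))
```

View pics/s3.png

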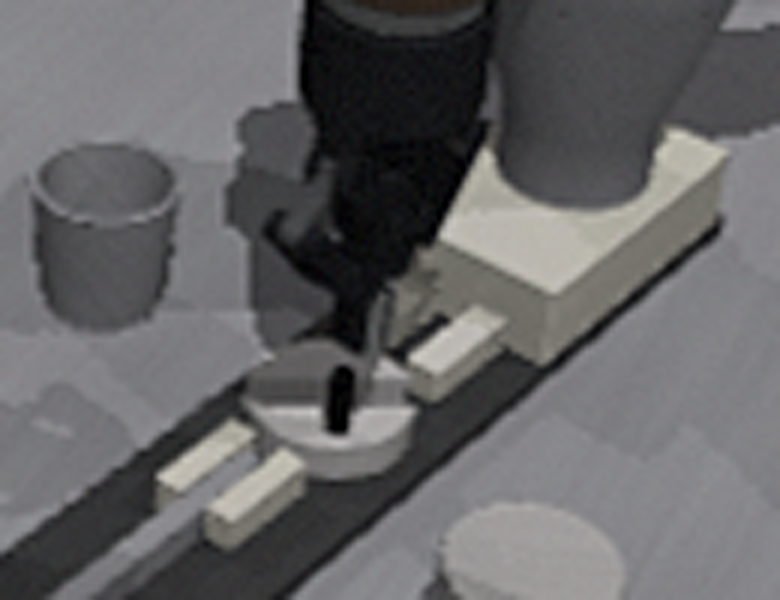

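```bash
python3 - <<'E'
from h import *
import cv2
o,s=pickle.load(open('w3.pkl','rb'))
d=pickle.load(open('side0.pkl','rb'))
M=np.array(s['T_tool_cam']);R=np.array(o['ee_rot']);c=np.array(o['position'])+R@M[:3,3]
for by in(-.039,-.042):
  for uv in((332,234.5),(331.5,233)):
    p=np.array([*w(-.02,by),.03]);a=p-c;o2,b=ray(d,uv)
    k=np.linalg.lstsq(np.c_[a,-b],o2-c,rcond=None)[0];P=c+a*k[0];Q=o2+b*k[1];print(P,Q,tob(P)*1e3,R.T@(P-o['position']))
E
```

```text
[ 0.51813702 -0.02762242  0.05630919] [ 0.51287762 -0.03151146  0.05854858] [-19.89813787 -25.58725119] [-0.00325719 -0.00033111 -0.01529779]
[ 0.52008408 -0.02801272  0.06020423] [ 0.51485667 -0.03187844  0.06242996] [-19.88305734 -23.60151323] [-0.0012712  -0.00033542 -0.01919272]
[ 0.51639805 -0.02729372  0.05787485] [ 0.51241947 -0.03027691  0.05961656] [-19.89207606 -27.35700531] [-0.00502672 -0.0003079  -0.01686354]
[ 0.51838204 -0.02769096  0.0617265 ] [ 0.51440616 -0.03067215  0.06346702] [-19.87716353 -25.33369077] [-0.00300316 -0.00031274 -0.02071508]
```

The fingers really end about 18 mm behind the reported TCP, so they passed over the stud. I'll back off, go lower in small steps and watch the force.

>>> {"name": "jog_arm", "arguments": {"increments": [[[0, -0.05, 0, 0, 0, 0], [0, -0.1, 0, 0, 0, 0], [0, -0.15, 0, 0, 0, 0], [0, -0.18, 0, 0, 0, 0], [0, -0.18, 0.02, 0, 0, 0], [0, -0.18, 0.035, 0, 0, 0], [0, -0.18, 0.05, 0, 0, 0], [0, -0.18, 0.05, 0, 0, 0], [0, -0.18, 0.05, 0, 0, 0]]]}}

```text
time: 5.57
position: [0.5279, 0.0063, 0.0305]
ee_rot: [[0.98, -0.199, -0.001], [-0.199, -0.98, -0.0], [-0.001, 0.0, -1.0]]
contact_force: [-0.2, -0.6, -0.3]
gripper_width: 0.0004
gripper_force: 0.0
```

```bash
python3 - <<'E'
from h import *
from workcell import get_obs,cams,r
import cv2
print([a for a in dir(r) if a[0]!='_'],r.hold_point_z)
o=get_obs();go(o,[*w(-.055,-.021),.024])
s=cams.snapshot('wrist');d=cams.snapshot('side');p=np.array(o['position']);R=np.array(o['ee_rot'])
print('tcp pix side',pix(d,p),[pix(d,p+R@[0,0,-k]) for k in(.01,.02)])
c=np.zeros((600,800,3),np.uint8)
c[:480,:480]=cv2.resize(d['frame'][190:270,270:350],None,fx=6,fy=6,interpolation=cv2.INTER_CUBIC)
c[:480,480:]=cv2.resize(s['frame'][140:300,220:326],(320,480),interpolation=cv2.INTER_CUBIC)
cv2.imwrite('pics/s4.png',c)
E
```

```text
['PlanningError', 'hold_point_z'] -0.0187
t 5.5667 pos [0.5279 0.0063 0.0305] base mm [-55.  -22.4] yang -101.48 F [-0.2 -0.6 -0.3] 
move norm [0.007 0.    0.033] turnz norm -0.019
tcp pix side (np.float64(319.4787510908391), np.float64(248.93642317673098)) [(np.float64(319.7706550485969), np.float64(245.99359687577578)), (np.float64(320.06584226845763), np.float64(243.01767040672482))]
```

View pics/s4.png

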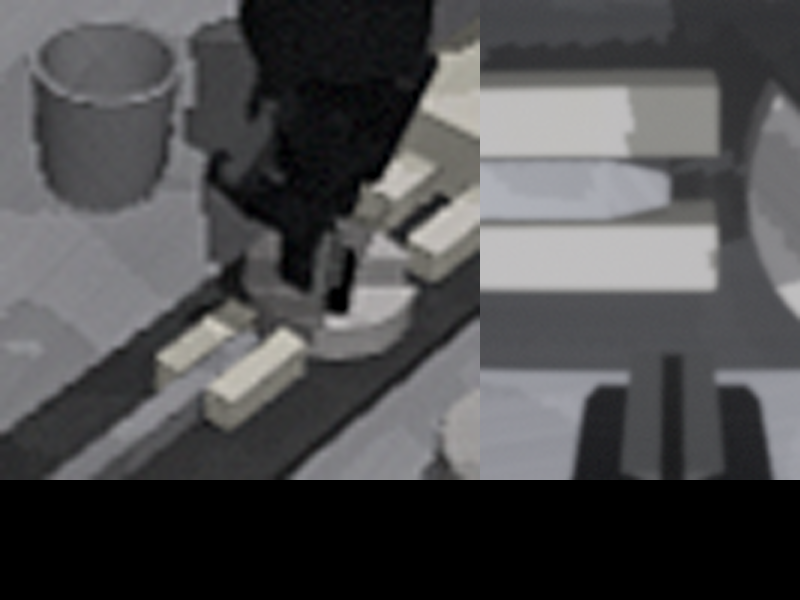

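The fingertip is about 20–25 mm higher than the TCP reading, well above the guide. Lowering 12 mm.

>>> {"name": "jog_arm", "arguments": {"increments": [[[0, 0, 0.015, 0, 0, 0], [0, 0, 0.03, 0, 0, 0], [0, 0, 0.045, 0, 0, 0], [0, 0, 0.06, 0, 0, 0], [0, 0, 0.06, 0, 0, 0], [0, 0, 0.06, 0, 0, 0]]]}}

```text
time: 6.17
position: [0.5281, 0.007, 0.0187]
ee_rot: [[0.98, -0.198, -0.001], [-0.198, -0.98, 0.0], [-0.001, 0.0, -1.0]]
contact_force: [0.0, -0.1, -0.4]
gripper_width: -0.0002
gripper_force: 0.0
```

>>> {"name": "jog_arm", "arguments": {"increments": [[[0, 0.02, 0, 0, 0, 0], [0, 0.04, 0, 0, 0, 0], [0, 0.06, 0, 0, 0, 0], [0, 0.08, 0, 0, 0, 0], [0, 0.1, 0, 0, 0, 0], [0, 0.12, 0, 0, 0, 0], [0, 0.14, 0, 0, 0, 0], [0, 0.15, 0, 0, 0, 0], [0, 0.15, 0, 0, 0, 0], [0, 0.15, 0, 0, 0, 0]]]}}

```text
time: 7.0
position: [0.5208, -0.0183, 0.0189]
ee_rot: [[0.981, -0.195, -0.002], [-0.195, -0.981, 0.004], [-0.003, -0.004, -1.0]]
contact_force: [-4.1, 10.5, 3.1]
gripper_width: -0.0001
gripper_force: 4.1
```

```bash
cat >> slot.py <<'E'
    # slot angle from its bright/dark edges: bright disc pixels -> longest straight contour lines
    g=cv2.cvtColor(im,cv2.COLOR_BGR2GRAY);e=cv2.Canny(cv2.GaussianBlur(g,(5,5),0),30,80)
    yy,xx=np.mgrid[:480,:480];e[np.hypot(xx-232,yy-235)>145]=0
    L=cv2.HoughLinesP(e,1,np.pi/360,40,minLineLength=70,maxLineGap=15)
    if L is not None:
        for l in sorted(L.reshape(-1,4).tolist(),key=lambda l:-np.hypot(l[2]-l[0],l[3]-l[1]))[:6]:
            print(l,'deg',round(np.degrees(np.arctan2(-(l[3]-l[1]),l[2]-l[0])),1),'len',round(np.hypot(l[2]-l[0],l[3]-l[1])))
E
python3 slot.py w5
```

```text
t 7.0 pos [ 0.5208 -0.0183  0.0189] base mm [-29.6 -24.7] yang -101.26 F [-4.1 10.5  3.1] 
move norm [ 0.019  0.072 -0.116] turnz norm -0.012
[148, 119, 365, 292] deg -38.6 len 278
[100, 182, 316, 353] deg -38.4 len 275
[147, 118, 362, 289] deg -38.5 len 275
[135, 210, 302, 343] deg -38.5 len 213
[188, 305, 204, 377] deg -77.5 len 74
```

>>> {"name": "jog_arm", "arguments": {"increments": [[[0, 0.008, 0, 0, 0, 0], [0, 0.016, 0, 0, 0, 0], [0, 0.024, 0, 0, 0, 0], [0, 0.024, 0, 0, 0, 0], [0, 0.024, 0, 0, 0, 0], [0, 0.024, 0, 0, 0, 0]]]}}

```text
time: 7.55
position: [0.5205, -0.0255, 0.0188]
ee_rot: [[0.98, -0.197, -0.001], [-0.197, -0.98, 0.002], [-0.002, -0.002, -1.0]]
contact_force: [-1.6, 3.5, 0.3]
gripper_width: -0.0003
gripper_force: 1.9
```

```bash
python3 slot.py w6
```

```text
t 7.55 pos [ 0.5205 -0.0255  0.0188] base mm [-22.4 -23.7] yang -101.36 F [-1.6  3.5  0.3] 
move norm [ 0.013  0.037 -0.116] turnz norm -0.015
[114, 152, 376, 244] deg -19.3 len 278
```

View pics/w6.png

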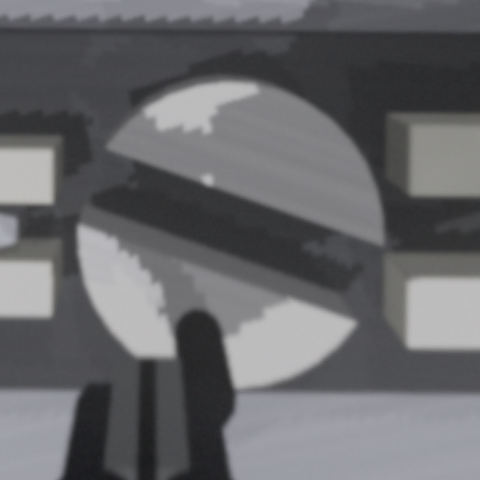

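19.3° remain: the slot is turning as planned and the fingers press on the stud's rear side.

>>> {"name": "jog_arm", "arguments": {"increments": [[[0, 0.008, 0, 0, 0, 0], [0, 0.016, 0, 0, 0, 0], [0, 0.024, 0, 0, 0, 0], [0, 0.03, 0, 0, 0, 0], [0, 0.03, 0, 0, 0, 0], [0, 0.03, 0, 0, 0, 0], [0, 0.03, 0, 0, 0, 0]]]}}

```text
time: 8.18
position: [0.5207, -0.0338, 0.0191]
ee_rot: [[0.98, -0.199, 0.001], [-0.199, -0.98, -0.001], [0.001, 0.0, -1.0]]
contact_force: [-0.0, 0.3, -0.3]
gripper_width: -0.0004
gripper_force: 0.6
```

```bash
python3 slot.py w7
```

```text
t 8.1833 pos [ 0.5207 -0.0338  0.0191] base mm [-14.3 -21.9] yang -101.47 F [-0.   0.3 -0.3] 
move norm [ 0.005 -0.004 -0.114] turnz norm -0.019
[123, 195, 365, 195] deg 0.0 len 242
[93, 274, 188, 274] deg 0.0 len 95
```

The slot is aligned (edges at 0.0°, centre at row 234). Backing off and moving behind the bar block.

>>> {"name": "jog_arm", "arguments": {"increments": [[[0, -0.04, 0, 0, 0, 0], [0, -0.08, 0, 0, 0, 0], [0, -0.08, -0.2, 0, 0, 0], [0, -0.1, -0.4, 0, 0, 0], [0, -0.3, -0.4, 0, 0, 0], [0.05, -0.5, -0.4, 0, 0, 0], [0.11, -0.7, -0.4, 0, 0, 0], [0.11, -0.9, -0.4, 0, 0, 0], [0.11, -1, -0.4, 0, 0, 0.01], [0.11, -1, -0.4, 0, 0, 0], [0.11, -1, -0.4, 0, 0, 0], [0.11, -1, -0.4, 0, 0, 0]]]}}

```text
time: 9.23
position: [0.5814, 0.158, 0.0987]
ee_rot: [[0.98, -0.198, -0.0], [-0.198, -0.98, -0.001], [-0.0, 0.001, -1.0]]
contact_force: [0.3, -0.1, -0.4]
gripper_width: 0.0
gripper_force: 0.0
```

```bash
python3 - <<'E'
from h import *
from slot import world_img
import h,slot
from workcell import get_obs,cams
import cv2
o=get_obs();go(o,[*w(-.258,.003),.01])
s=cams.snapshot('wrist');t=cams.snapshot('top');pickle.dump((o,s,t),open('w8.pkl','wb'))
slot.C0=w(-.18,0)
im=world_img(o,s,z=.04,half=.1,n=600);c=np.zeros((600,800,3),np.uint8);c[:,:600]=im
c[:300,600:]=cv2.resize(t['frame'][200:275,290:340],(200,300));cv2.imwrite('pics/w8.png',c)
E
```

```text
t 9.2333 pos [0.5814 0.158  0.0987] base mm [-214.1    1.4] yang -101.42 F [ 0.3 -0.1 -0.4] 
move norm [ 0.006 -0.22   0.443] turnz norm -0.017
```

View pics/w8.png

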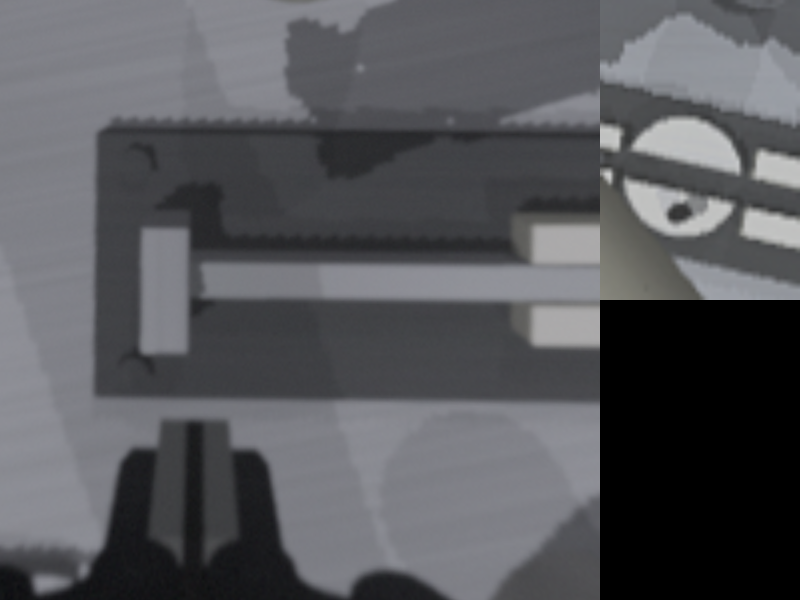

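The block's rear face is at x≈−233, y≈+3 in my frame. The jaw tip really sits about 42 mm above the reported TCP, so I'm going behind the block and lowering while watching the force.

>>> {"name": "jog_arm", "arguments": {"increments": [[[0.01, -0.12, 0, 0, 0, 0], [0.01, -0.22, 0, 0, 0, 0], [0.01, -0.22, 0, 0, 0, 0], [0.01, -0.22, 0.15, 0, 0, 0], [0.01, -0.22, 0.3, 0, 0, 0], [0.01, -0.22, 0.4, 0, 0, 0], [0.01, -0.22, 0.45, 0, 0, 0], [0.01, -0.22, 0.45, 0, 0, 0], [0.01, -0.22, 0.45, 0, 0, 0], [0.01, -0.22, 0.45, 0, 0, 0]]]}}

```text
time: 10.17
position: [0.5935, 0.2014, 0.0106]
ee_rot: [[0.98, -0.199, 0.002], [-0.199, -0.98, 0.001], [0.002, -0.001, -1.0]]
contact_force: [-1.2, 0.7, 0.2]
gripper_width: 0.0003
gripper_force: 0.0
```

```bash
cat > chk.py <<'E'
from h import *
import slot
from workcell import get_obs,cams
import cv2
o=get_obs();go(o,[*w(-.24,.0033),-.013])
s=cams.snapshot('wrist')
slot.C0=w(-.18,0);im=slot.world_img(o,s,z=.04,half=.1,n=600)
g=cv2.cvtColor(im,cv2.COLOR_BGR2GRAY).astype(int)
print('col profile rows 250-330 (3px/mm, x=-180 at 300)');print(g[300:335,:].mean(0)[::6].astype(int).tolist())
print('fingertip col row profile');c=int(300+3*(tob(o['position'])[0]*1e3+180));print(c,g[:,max(c-14,0):max(c-6,1)].mean(1)[::6].astype(int).tolist())
E
python3 chk.py
```

```text
t 10.1667 pos [0.5935 0.2014 0.0106] base mm [-259.     5.1] yang -101.47 F [-1.2  0.7  0.2] 
move norm [-0.008  0.095  0.118] turnz norm -0.019
col profile rows 250-330 (3px/mm, x=-180 at 300)
[144, 134, 65, 32, 32, 32, 60, 69, 68, 55, 28, 43, 67, 67, 63, 30, 28, 27, 33, 56, 55, 57, 63, 77, 126, 132, 132, 130, 133, 133, 132, 124, 63, 61, 62, 62, 61, 62, 62, 62, 62, 62, 62, 62, 62, 62, 64, 68, 69, 69, 69, 69, 69, 69, 69, 69, 69, 69, 69, 70, 70, 70, 69, 69, 69, 70, 69, 69, 69, 70, 70, 70, 70, 70, 70, 70, 70, 70, 69, 73, 80, 84, 88, 91, 95, 100, 130, 169, 174, 174, 174, 174, 174, 174, 174, 174, 174, 174, 174, 174]
fingertip col row profile
62 [136, 138, 134, 136, 133, 135, 136, 135, 135, 134, 133, 133, 137, 137, 135, 132, 129, 131, 132, 123, 124, 127, 130, 121, 116, 124, 132, 133, 133, 136, 133, 135, 133, 134, 134, 133, 134, 133, 136, 133, 133, 134, 136, 133, 133, 130, 74, 67, 66, 65, 65, 63, 63, 62, 61, 60, 58, 57, 62, 66, 53, 34, 23, 22, 23, 22, 20, 19, 19, 19, 17, 18, 19, 24, 59, 78, 89, 110, 116, 117, 117, 122, 129, 132, 128, 97, 73, 47, 17, 15, 14, 14, 14, 16, 15, 17, 14, 17, 16, 15]
```

>>> {"name": "jog_arm", "arguments": {"increments": [[[-0.006, 0, 0.03, 0, 0, 0], [-0.006, 0, 0.06, 0, 0, 0], [-0.006, 0, 0.09, 0, 0, 0], [-0.006, 0, 0.12, 0, 0, 0], [-0.006, 0, 0.12, 0, 0, 0], [-0.006, 0, 0.12, 0, 0, 0]]]}}

```text
time: 10.72
position: [0.5903, 0.2014, -0.0158]
ee_rot: [[0.98, -0.198, -0.001], [-0.198, -0.98, -0.001], [-0.001, 0.001, -1.0]]
contact_force: [0.2, 0.2, -0.8]
gripper_width: -0.0
gripper_force: 0.0
```

```bash
python3 chk.py
```

```text
t 10.7167 pos [ 0.5903  0.2014 -0.0158] base mm [-258.5    2. ] yang -101.42 F [ 0.2  0.2 -0.8] 
move norm [ 0.007  0.092 -0.014] turnz norm -0.017
col profile rows 250-330 (3px/mm, x=-180 at 300)
[128, 106, 68, 32, 26, 26, 27, 32, 38, 48, 26, 30, 45, 34, 30, 23, 23, 22, 27, 39, 48, 49, 62, 76, 123, 105, 96, 92, 93, 92, 103, 103, 62, 62, 63, 63, 64, 64, 64, 64, 64, 64, 65, 65, 66, 68, 71, 72, 72, 72, 73, 72, 73, 73, 73, 73, 73, 73, 73, 73, 74, 74, 74, 74, 74, 74, 74, 74, 74, 74, 74, 74, 74, 74, 74, 74, 73, 74, 79, 82, 85, 89, 93, 97, 102, 128, 174, 182, 182, 182, 182, 182, 182, 182, 182, 180, 124, 62, 4, 0]
fingertip col row profile
64 [143, 142, 141, 141, 139, 140, 141, 142, 140, 141, 139, 138, 144, 143, 141, 138, 141, 140, 138, 93, 89, 88, 88, 89, 87, 87, 88, 88, 89, 87, 89, 88, 88, 108, 138, 138, 138, 141, 138, 138, 129, 71, 71, 71, 70, 69, 69, 68, 68, 66, 65, 75, 59, 35, 24, 23, 21, 20, 21, 20, 20, 20, 21, 23, 47, 59, 71, 80, 81, 84, 95, 106, 114, 122, 124, 62, 17, 16, 17, 15, 18, 18, 18, 18, 18, 16, 16, 16, 16, 17, 16, 15, 16, 18, 16, 15, 17, 15, 15, 16]
```

The tip is at about 30 mm and clear of everything. Pushing the bar now.

>>> {"name": "jog_arm", "arguments": {"increments": [[[0.005, 0.03, 0, 0, 0, 0], [0.005, 0.06, 0, 0, 0, 0], [0.005, 0.08, 0, 0, 0, 0], [0.005, 0.1, 0, 0, 0, 0], [0.005, 0.12, 0, 0, 0, 0], [0.005, 0.14, 0, 0, 0, 0], [0.005, 0.16, 0, 0, 0, 0], [0.005, 0.18, 0, 0, 0, 0], [0.005, 0.2, 0, 0, 0, 0], [0.005, 0.22, 0, 0, 0, 0], [0.005, 0.22, 0, 0, 0, 0]]]}}

```text
time: 11.68
position: [0.5833, 0.1571, -0.0148]
ee_rot: [[0.98, -0.199, 0.0], [-0.199, -0.98, -0.001], [0.0, 0.001, -1.0]]
contact_force: [1.1, 1.8, 0.3]
gripper_width: -0.0002
gripper_force: 0.3
```

```bash
python3 chk.py
```

```text
t 11.6833 pos [ 0.5833  0.1571 -0.0148] base mm [-213.7    3.5] yang -101.48 F [1.1 1.8 0.3] 
move norm [-0.002 -0.132 -0.009] turnz norm -0.019
col profile rows 250-330 (3px/mm, x=-180 at 300)
[164, 164, 163, 163, 163, 163, 163, 163, 163, 156, 137, 123, 109, 97, 88, 84, 83, 77, 51, 63, 63, 61, 58, 53, 40, 27, 22, 23, 23, 26, 31, 40, 32, 24, 45, 35, 29, 24, 24, 24, 25, 48, 89, 110, 124, 133, 139, 114, 56, 50, 50, 52, 58, 63, 69, 75, 77, 78, 78, 78, 78, 79, 78, 79, 79, 79, 79, 80, 80, 80, 80, 80, 80, 81, 81, 81, 81, 82, 82, 82, 80, 83, 88, 93, 98, 104, 111, 165, 189, 189, 190, 190, 190, 190, 190, 190, 190, 190, 190, 190]
fingertip col row profile
199 [152, 148, 148, 151, 145, 148, 143, 144, 144, 146, 147, 144, 142, 144, 143, 141, 145, 142, 122, 88, 46, 65, 45, 44, 42, 42, 43, 41, 42, 43, 42, 42, 42, 42, 42, 40, 41, 42, 48, 53, 66, 70, 70, 69, 69, 69, 68, 67, 67, 64, 66, 74, 51, 26, 22, 23, 21, 20, 20, 19, 20, 20, 21, 31, 70, 76, 95, 101, 105, 108, 116, 123, 130, 135, 127, 49, 18, 16, 18, 20, 19, 19, 19, 17, 19, 18, 19, 19, 19, 19, 18, 20, 19, 19, 18, 18, 18, 17, 19, 17]
```

The block has advanced about 31 mm, so the nose is in the slot with only about 2 N on it. Continuing.

>>> {"name": "jog_arm", "arguments": {"increments": [[[0, 0.02, 0, 0, 0, 0], [0, 0.045, 0, 0, 0, 0], [0, 0.07, 0, 0, 0, 0], [0, 0.095, 0, 0, 0, 0], [0, 0.12, 0, 0, 0, 0], [0, 0.145, 0, 0, 0, 0], [0, 0.17, 0, 0, 0, 0], [0, 0.195, 0, 0, 0, 0], [0, 0.22, 0, 0, 0, 0], [0, 0.24, 0, 0, 0, 0], [0, 0.25, 0, 0, 0, 0], [0, 0.25, 0, 0, 0, 0]]]}}

```text
time: 12.73
position: [0.5732, 0.1081, -0.015]
ee_rot: [[0.98, -0.199, -0.0], [-0.199, -0.98, -0.001], [-0.0, 0.001, -1.0]]
contact_force: [0.7, 0.9, -0.0]
gripper_width: -0.0002
gripper_force: 0.5
```

```bash
sed -i 's/-\.24,\.0033/-.127,.0025/;s/w(-.18,0)/w(-.12,0)/;s/+180))/+120))/;s/-180 at/-120 at/' chk.py; python3 chk.py
```

```text
t 12.7333 pos [ 0.5732  0.1081 -0.015 ] base mm [-163.6    2.9] yang -101.48 F [ 0.7  0.9 -0. ] 
move norm [ 0.     0.183 -0.01 ] turnz norm -0.019
col profile rows 250-330 (3px/mm, x=-120 at 300)
[68, 77, 77, 77, 76, 73, 67, 61, 55, 52, 50, 50, 51, 56, 70, 71, 68, 65, 60, 45, 30, 23, 24, 24, 29, 35, 46, 37, 27, 52, 42, 35, 29, 28, 29, 29, 67, 108, 128, 144, 156, 164, 142, 71, 63, 63, 65, 68, 73, 79, 84, 86, 86, 87, 85, 86, 95, 104, 120, 194, 199, 198, 198, 198, 198, 199, 199, 199, 199, 199, 199, 199, 199, 199, 199, 199, 200, 199, 199, 199, 199, 199, 197, 138, 110, 114, 118, 144, 171, 179, 180, 180, 179, 179, 179, 179, 176, 172, 168, 167]
fingertip col row profile
169 [124, 152, 151, 151, 151, 151, 154, 153, 155, 154, 153, 150, 156, 152, 151, 150, 156, 151, 138, 93, 65, 62, 68, 47, 46, 45, 43, 43, 47, 47, 45, 44, 45, 44, 44, 45, 44, 45, 59, 65, 70, 76, 76, 75, 75, 75, 74, 73, 72, 71, 70, 82, 62, 35, 24, 23, 23, 22, 22, 21, 22, 23, 22, 32, 69, 79, 91, 105, 106, 109, 121, 128, 133, 142, 138, 72, 21, 18, 20, 21, 21, 22, 20, 21, 21, 21, 22, 21, 22, 21, 20, 21, 20, 20, 20, 19, 20, 21, 20, 21]
```

>>> {"name": "jog_arm", "arguments": {"increments": [[[0, 0.02, 0, 0, 0, 0], [0, 0.04, 0, 0, 0, 0], [0, 0.06, 0, 0, 0, 0], [0, 0.08, 0, 0, 0, 0], [0, 0.1, 0, 0, 0, 0], [0, 0.12, 0, 0, 0, 0], [0, 0.14, 0, 0, 0, 0], [0, 0.155, 0, 0, 0, 0], [0, 0.165, 0, 0, 0, 0], [0, 0.17, 0, 0, 0, 0], [0, 0.17, 0, 0, 0, 0]]]}}

```text
time: 13.7
position: [0.5665, 0.0752, -0.0151]
ee_rot: [[0.98, -0.199, -0.0], [-0.199, -0.98, -0.001], [-0.0, 0.001, -1.0]]
contact_force: [1.2, 0.6, 0.2]
gripper_width: -0.0001
gripper_force: 0.5
```

>>> {"name": "jog_arm", "arguments": {"increments": [[[0, 0.005, 0, 0, 0, 0], [0, 0.01, 0, 0, 0, 0], [0, 0.015, 0, 0, 0, 0], [0, 0.015, 0, 0, 0, 0], [0, 0.015, 0, 0, 0, 0]]]}}

```text
time: 14.12
position: [0.5659, 0.0728, -0.0151]
ee_rot: [[0.98, -0.198, -0.0], [-0.198, -0.98, -0.0], [-0.0, 0.0, -1.0]]
contact_force: [-0.1, 2.5, -0.9]
gripper_width: 0.0
gripper_force: 0.9
```

```bash
python3 chk.py
```

```text
t 14.1167 pos [ 0.5659  0.0728 -0.0151] base mm [-127.6    2.3] yang -101.43 F [-0.1  2.5 -0.9] 
move norm [ 0.001  0.003 -0.01 ] turnz norm -0.018
col profile rows 250-330 (3px/mm, x=-120 at 300)
[69, 64, 66, 68, 78, 78, 78, 78, 78, 78, 78, 78, 78, 78, 78, 78, 78, 78, 78, 78, 78, 78, 78, 77, 71, 65, 60, 56, 54, 54, 55, 60, 73, 75, 73, 70, 67, 53, 35, 24, 25, 25, 33, 40, 50, 40, 28, 55, 46, 40, 31, 31, 32, 33, 69, 117, 141, 157, 167, 172, 151, 125, 146, 147, 151, 160, 175, 191, 202, 203, 203, 203, 203, 203, 203, 203, 203, 203, 203, 203, 203, 203, 203, 203, 142, 99, 106, 111, 137, 172, 184, 184, 184, 184, 184, 183, 184, 182, 176, 173]
fingertip col row profile
277 [174, 163, 162, 162, 164, 167, 165, 165, 164, 164, 167, 162, 160, 162, 163, 162, 164, 164, 157, 111, 88, 63, 78, 62, 51, 50, 49, 49, 47, 50, 47, 46, 46, 45, 46, 45, 45, 46, 52, 59, 64, 79, 79, 78, 77, 77, 77, 75, 76, 74, 72, 83, 73, 44, 26, 25, 24, 24, 23, 23, 24, 25, 26, 30, 62, 80, 89, 106, 108, 110, 120, 131, 133, 142, 146, 101, 27, 21, 20, 21, 23, 22, 23, 20, 22, 22, 21, 21, 23, 22, 22, 21, 22, 21, 21, 21, 21, 22, 22, 21]
```

>>> {"name": "jog_arm", "arguments": {"increments": [[[0, 0.005, 0, 0, 0, 0], [0, 0.01, 0, 0, 0, 0], [0, 0.01, 0, 0, 0, 0], [0, 0.01, 0, 0, 0, 0]]]}}

```text
time: 14.5
position: [0.5659, 0.0728, -0.015]
ee_rot: [[0.98, -0.197, 0.001], [-0.197, -0.98, 0.002], [0.0, -0.002, -1.0]]
contact_force: [1.6, 6.2, -3.2]
gripper_width: -0.0001
gripper_force: 2.8
```

>>> {"name": "jog_arm", "arguments": {"increments": [[[0, 0.005, 0, 0, 0, 0], [0, 0.005, 0, 0, 0, 0], [0, 0.005, 0, 0, 0, 0], [0, 0.005, 0, 0, 0, 0]]]}}

```text
time: 14.83
position: [0.5659, 0.0728, -0.0149]
ee_rot: [[0.981, -0.196, 0.002], [-0.196, -0.981, 0.003], [0.001, -0.004, -1.0]]
contact_force: [2.1, 7.3, -2.9]
gripper_width: 0.0002
gripper_force: 3.6
```

It has stopped dead at the predicted home position, with force rising and no further motion. Retreating straight back, then up.

>>> {"name": "jog_arm", "arguments": {"increments": [[[0, -0.02, 0, 0, 0, 0], [0, -0.06, 0, 0, 0, 0], [0, -0.12, 0, 0, 0, 0], [0, -0.16, 0, 0, 0, 0], [0, -0.16, 0, 0, 0, 0], [0, -0.16, -0.2, 0, 0, 0], [0, -0.16, -0.4, 0, 0, 0], [0, -0.16, -0.6, 0, 0, 0], [0, -0.16, -0.7, 0, 0, 0], [0, -0.16, -0.7, 0, 0, 0], [0, -0.16, -0.7, 0, 0, 0], [0, -0.16, -0.7, 0, 0, 0]]]}}

```text
time: 15.83
position: [0.5711, 0.1008, 0.1243]
ee_rot: [[0.98, -0.198, -0.001], [-0.198, -0.98, -0.001], [-0.001, 0.001, -1.0]]
contact_force: [0.5, -0.6, -1.3]
gripper_width: 0.0001
gripper_force: 0.0
```

```bash
python3 - <<'E'
from h import *
import slot
from workcell import get_obs,cams
import cv2
o=get_obs();go(o,[*w(-.12,0),.1])
s=cams.snapshot('wrist');t=cams.snapshot('top');d=cams.snapshot('side')
slot.C0=w(-.1,0)
for z in(.04,.03):
    g=cv2.cvtColor(slot.world_img(o,s,z=z,half=.1,n=600),cv2.COLOR_BGR2GRAY).astype(int)
    print(z,'x=-200..0, rows y=-10..-12',g[330:338].mean(0)[150:420:3].astype(int).tolist())
g=cv2.cvtColor(slot.world_img(o,s,z=.028,half=.1,n=600),cv2.COLOR_BGR2GRAY).astype(int)
print('across disc x=-10..10 rows',g[200:400:4,570:595].mean(1).astype(int).tolist())
a=pickle.load(open('top0.pkl','rb'))['frame'];b=pickle.load(open('side0.pkl','rb'))['frame']
for n,f0,f1,boxes in(('top',a,t['frame'],dict(jar=(240,160,285,195),cup=(312,172,352,203),tin=(255,278,300,312))),('side',b,d['frame'],dict(jar=(228,220,260,262),cup=(272,192,302,226),tin=(338,252,378,294)))):
    for k,(x0,y0,x1,y1) in boxes.items():
        df=np.abs(f0[y0:y1,x0:x1].astype(int)-f1[y0:y1,x0:x1]).max(2);print(n,k,'changed frac',(df>40).mean().round(3))
E
```

```text
t 15.8333 pos [0.5711 0.1008 0.1243] base mm [-156.     2.1] yang -101.44 F [ 0.5 -0.6 -1.3] 
move norm [-0.009  0.18   0.122] turnz norm -0.018
0.04 x=-200..0, rows y=-10..-12 [70, 70, 71, 70, 71, 71, 71, 71, 71, 71, 71, 71, 71, 71, 71, 71, 72, 71, 72, 72, 72, 72, 72, 72, 71, 72, 71, 70, 70, 69, 69, 70, 71, 72, 77, 95, 120, 136, 140, 141, 141, 140, 139, 141, 142, 142, 143, 143, 143, 142, 139, 132, 133, 147, 162, 168, 169, 169, 169, 169, 169, 169, 169, 169, 169, 169, 169, 169, 169, 169, 169, 169, 169, 169, 169, 169, 169, 169, 169, 170, 169, 170, 170, 169, 169, 170, 170, 170, 170, 170]
0.03 x=-200..0, rows y=-10..-12 [70, 69, 69, 70, 69, 70, 70, 70, 70, 70, 71, 70, 71, 71, 70, 70, 71, 71, 70, 70, 70, 71, 71, 70, 71, 71, 71, 71, 70, 69, 68, 67, 67, 68, 71, 73, 82, 102, 124, 137, 140, 142, 141, 139, 140, 140, 141, 142, 143, 143, 143, 141, 139, 135, 137, 150, 163, 168, 169, 169, 169, 169, 169, 170, 169, 169, 169, 169, 169, 170, 169, 170, 169, 169, 170, 169, 169, 170, 169, 169, 169, 170, 170, 170, 170, 170, 169, 170, 170, 169]
across disc x=-10..10 rows [165, 165, 166, 167, 166, 165, 165, 164, 164, 167, 168, 167, 164, 164, 164, 165, 160, 132, 86, 77, 111, 138, 145, 145, 145, 145, 145, 144, 140, 122, 93, 88, 119, 149, 158, 156, 155, 154, 153, 149, 140, 126, 115, 110, 110, 115, 123, 138, 153, 163]
top jar changed frac 0.578
top cup changed frac 0.281
top tin changed frac 0.335
side jar changed frac 0.0
side cup changed frac 0.669
side tin changed frac 0.0
```

The block lies against the guide with no gap, and the bar sits centred in the slot. The bystanders were never approached. The cup's change in the side view fits the arm standing in front of it.

```bash
python3 -c "
from workcell import order
print(order.hand_in())"
```

```text
the job is handed in; nothing more can be done
None
```

I turned the disc until its slot lined up with the bar, pushed the bar through until its end block sat against the guide, and handed the job in at about 16 s. The images show the jar and tin unmoved. The cup was probably hidden by the arm in the last view, so I couldn't confirm it there, but the arm never went near it.

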